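# Lock a fresh drying cartridge into the air-dryer base

## Robot

A 7-joint arm with a two-finger parallel gripper is mounted at the origin on a cart in front of the work surface, level with it; the furniture and walls round the work are solid. World frame = base frame: x ahead of the robot, y to its left, z up, the work surface at z = 0. Lengths are in m, angles in rad, forces in N, time in s.
With the tool pointing down it reaches from about 0.4 to 0.85 m from the base axis. Payload 10.4 kg.
Tool frame: the origin (TCP) lies at the very end of the fingers, on their centre line; the grasp point (between the pads) lies 19 mm behind it; z points along the fingers, y is the line along which they close (so a half turn about z gives the same grasp; the last joint's range is limited). The gripper opens to 87 mm and grips with 3 to 60 N. Pads are 19 mm wide; open, the fingers measure 117 mm over their backs; the gripper's body (75 mm by 190 mm) begins 51 mm behind the grasp point.
Start: joints at [1.286, 0.332, -0.065, 1.46, 0.022, 1.35, -0.088], TCP at [0.162, -0.604, 0.223] pointing down, gripper open.
Joint ranges: [-2.6, 2.6], [-0.5, 2.12], [-1.47, 1.34], [0.16, 2.42], [-1.27, 4.41], [0.06, 2.06], [-2.6, 2.6]. Speed limits (rad/s): [2.22, 2.22, 2.79, 2.79, 3.14, 3.14, 3.14].

## Interface

Orientations are given as a unit quaternion [x, y, z, w].
In Python, from bench import * gives the robot as it stands.
- The arm moves only by the tool step_arm, never from a script. Its arguments are lists of equal length, an entry for each row: "delta_pos": the shift along the world's x, y, z in units of 25 mm (1.0 is 25 mm), a list of three; "turn": the turn about the world's z in units of 0.12 rad (1.0 is 0.12 rad). In form: {"delta_pos": [[tx, ty, tz], ...], "turn": [turn, ...]}. A call has 1 to 12 rows; each row shifts and turns the commanded pose from where the row before left it; what a row does not reach is not made up. A row lasts 1/10 s, in which the tool goes at most 50 mm and 8.59 degrees, less where a joint would pass 70% of its speed; a pose out of reach is approached as far as the arm can. A call with a number of a shift or a turn outside -1 to 1 is refused whole. A call with a gripper value outside its range is refused whole. "grip" is the closure, from 0 (fully open) to 1 (shut), set as the call begins (left out, the last holds). The fingers move at their own pace and stop on an object; "newtons" is the grip in N (left out, the last holds). Time passes only in rows, so rows that do not move let the fingers close. It gives the time, the measured TCP pose, the force, the opening and the grip force at its end, in the units of the state.
- read_state(): the state, without advancing time (a new reading comes with each control period).
- camera(name): name is "scene" or "side" or "wrist"; returns a dict with "image" (480x640x3 uint8, red, green, blue), "z_map" (480x640 float32, m along the optical axis (not along the pixel's ray), 0 where there is no reading), "mtx" (3x3 intrinsics, pixels), "view" (4x4, takes a point from world to camera coordinates). Camera axes: x right, y up, looking along -z (the intrinsics and any distortion apply to the point x, -y, -z); pixel columns grow to the right and rows downward; lengths in m; the calibration is good to about 2 mm. A picture is of the moment at which its call begins.
- close_job(): hands the job in; it is judged then, once.
The state is a dict: "time": time; "joint_positions": joint angles; "joint_vel": joint speeds; "joint_torque": joint torques, N m; "ee_pos": TCP position; "eef_rot": TCP orientation; "ft_force": force on the tool from outside, world axes, zero at the start; "torque": the same for the moment, N m; "width": finger opening in m; "grip_force": force on a finger pad.
Only numpy, scipy, OpenCV 4.12 (cv2) and the standard library are available. Lean on these libraries where they do the work, as an engineer would, in place of code of your own. Each camera call takes 0.05 s, during which the arm holds its last target. There are 200 camera calls.

## Task

Fit the drying cartridge in the air-dryer base: lift it from its sloping cradle, stand it upright on the free bench top and let go of it, then take it again by the wing on its top. Set its two lugs into the slots of the base, press it down against the spring and turn it clockwise (seen from above) a full quarter turn to the stop, so that it is locked, upright and released. Leave the other things on the bench where they are.

Things in the scene. Friction and masses are not known exactly. Their poses are not given: they have to be found in the camera images.
- cartridge: Loose drying cartridge, about 0.3 kg: cylinder 53 mm across, white with grey ribs, blue cap, 110 mm from flat foot to the cap's deck. Two opposite orange lugs at the foot stick out to 35 mm from the axis, each 16 mm wide, 0 to 7 mm above the foot. Origin: centre of the foot; z along the axis toward the wing; y along both lugs. It starts in the cradle, axis 45 degrees from vertical, foot low.
- wing (a point): Middle of the blue wing grip on the cartridge's deck, on the axis, 134 mm above the foot (same axes as the cartridge). The wing is 50 mm long along the cartridge's y (in line with the lugs), 14 mm thick, and stands from 110 to 146 mm above the foot.
- dryer_base: Heavy fixed base: grey plate 124 x 124 x 14 mm carrying a round aluminium socket, 88 mm outside, rim 38 mm above the bench; brass ports on its +x and -x sides. Origin: at bench level on the socket's axis; z up. Lug slots lie on its +y and -y sides. The cartridge then turns only clockwise seen from above; hidden stops end the turn after about 92 degrees, lugs along the base's x.
- mouth (a point): Centre of the socket's mouth, on its axis, 38 mm above the bench. The lip is 8 mm thick (30 to 38 mm above the bench), its opening 57 mm across. In it a black spring pad, 36 mm across, top 30 mm above the bench at rest; it bears the cartridge's weight there and pushes back with 6 N at first, 11 N when pressed 14 mm to its bottom.
- slot (a point): The +y lug slot, 33 mm from the axis at rim height, marked yellow on the rim; the other is opposite. Slots are 20 mm wide at the inner end and reach out to 37 mm from the axis. Below the lip the lugs have free room: they can turn when the cartridge's foot is 16 to 23 mm above the bench (17 to 20 is good).
- lock_dot (a point): Red dot on the rim at the +x side, 40 mm from the axis; a second is opposite. Turned to the stop, the lugs lie under the red dots. Let go there, the spring lifts the foot to about 23 mm above the bench and holds the lugs up against the lip's underside.
- cradle: Fixed green sheet-metal cradle, foot plate 130 x 84 mm, under 85 mm high. Origin: bench level, centre of the foot plate. Its trough rises at 45 degrees toward its own +x, where the wing end of the cartridge points. It touches only the cartridge's underside up to 62 mm from the foot; the cartridge's body from 70 to 110 mm is free to be gripped across.
- battery: Loose black battery pack, 73 x 64 x 101 mm, standing; bystander. Origin: centre of its underside.
- can: Loose white spray can, 151 mm high, standing, with a thin red straw; bystander. Origin: centre of its underside.
- pliers: Loose small pliers with yellow handles, 129 mm long, lying; bystander. Origin: centre of its underside.

How it is judged:
By the outcome, as a careful person would: the job done as asked, in the order asked, and still so for the second after the job is handed in, with the robot touching nothing.
It also fails if it takes over 58 s, if anything falls off the work surface, if the arm or the gripper's body presses on something with over 40 N, if the wrist force passes 120 N, or if a joint passes its speed limit or range.

## Working session

There is one attempt and no reset: what is moved stays moved. The work goes in short steps, Python scripts to look and compute and a tool call to move; the robot and the scene stay as the last step left them, time stands still between calls to the robot, and variables do not carry over. Pictures are saved under pics/ and viewed, at most 10 in all, crops included, and the job is handed in when it is done.

Besides the shell and the picture viewer there is one more tool, called after "Call:" by a JSON object that holds its "name" and its "arguments", one argument or row to a line. step_arm: Moves the arm, as the interface text tells. Shifts and turns lie within -1 to 1; 1 stands for 25 mm of shift or 0.12 rad of turn. Its arguments: {"type":"object","properties":{"delta_pos":{"type":"array"},"turn":{"type":"array"},"grip":{"type":"number"},"newtons":{"type":"number"}},"required":["delta_pos","turn"]}

```bash
ls; mkdir -p pics; cat > h.py <<'E'
import numpy as np, cv2
from bench import *
def pts(c):
    z=c["z_map"]; K=c["mtx"]; v,u=np.mgrid[:480,:640]
    p=np.stack([(u-K[0,2])/K[0,0]*z,-(v-K[1,2])/K[1,1]*z,-z,np.ones_like(z)],-1)
    return (p@np.linalg.inv(c["view"]).T)[...,:3]
def save(n,c): cv2.imwrite(f"pics/{n}.png",cv2.cvtColor(c["image"],cv2.COLOR_RGB2BGR))
E
python3 - <<'E'
from h import *
a=camera("scene");b=camera("side")
np.savez("s0.npz",**a);np.savez("d0.npz",**b)
save("scene0",a);save("side0",b)
for c in(a,b): print(np.linalg.inv(c["view"])[:3].round(3),c["mtx"])
s=read_state();print(s)
E
```

```text
pics
[[ 0.991 -0.078  0.108  0.774]
 [ 0.133  0.579 -0.804 -1.518]
 [-0.     0.811  0.584  1.208]] [[578.40904254   0.         330.4319039 ]
 [  0.         578.40904254 238.52468206]
 [  0.           0.           1.        ]]
[[ 0.967  0.159 -0.2    0.346]
 [-0.255  0.646 -0.719 -0.923]
 [ 0.015  0.746  0.665  0.969]] [[480.78109663   0.         318.73294214]
 [  0.         480.78109663 239.40786296]
 [  0.           0.           1.        ]]
{'time': 0.1, 'joint_positions': array([ 1.28639793,  0.33281261, -0.0646957 ,  1.46082286,  0.02163478,
        1.3498877 , -0.08852593]), 'joint_vel': array([-0.00057752, -0.00212113,  0.00018915, -0.00227415, -0.00133717,
        0.00083441, -0.00057426]), 'joint_torque': array([ 1.51846656e-03, -6.24547362e+01,  2.47234764e-02, -3.90718102e+01,
       -6.14642235e-02,  3.65759328e-02,  6.47037768e-05]), 'ee_pos': array([ 0.16166062, -0.6033928 ,  0.2218475 ]), 'eef_rot': array([ 9.91444990e-01,  1.30523756e-01, -1.24538376e-04, -6.04379168e-04]), 'ft_force': array([ 1.04248316,  0.05769952, -0.16027643]), 'torque': array([-0.01573956, -0.03619502, -0.0027808 ]), 'grip_force': 0.0, 'width': 0.08690479028770745}
```

View pics/scene0.png

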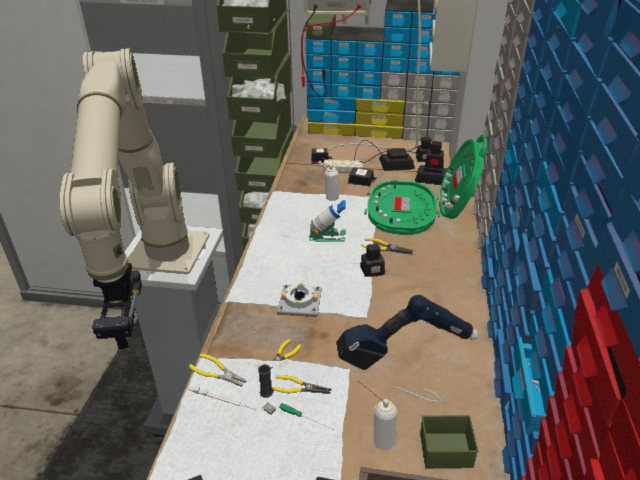

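View pics/side0.png

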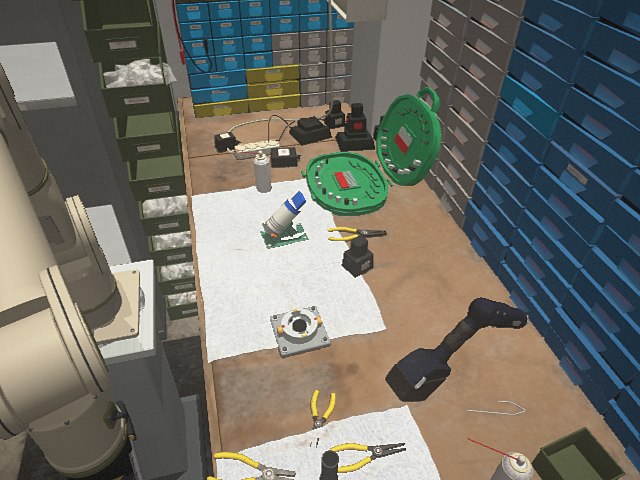

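The scene view shows the cartridge in its cradle near pixel (328,220) and the base near (300,298). In the side view they are near (285,215) and (300,330). The battery, can and pliers stand around them.

```bash
cat > m.py <<'E'
from h import *
R={"scene":(220,150,200,180),"side":(180,130,230,240)} # u0,v0,w,h
for n,f in (("scene","s0.npz"),("side","d0.npz")):
    c=dict(np.load(f)); P=pts(c); hsv=cv2.cvtColor(c["image"],cv2.COLOR_RGB2HSV)
    u0,v0,w,h=R[n]; roi=np.zeros((480,640),np.uint8); roi[v0:v0+h,u0:u0+w]=1
    big=cv2.resize(c["image"][v0:v0+h,u0:u0+w],None,fx=800/w if n=="scene" else 2.5,fy=800/w if n=="scene" else 2.5,interpolation=cv2.INTER_CUBIC)
    cv2.imwrite(f"pics/{n}_crop.png",big[:600,:800,::-1])
    for nm,lo,hi in(("blue",(100,120,60),(125,255,255)),("orange",(3,130,100),(17,255,255)),("yellow",(20,130,120),(34,255,255)),("red",(0,160,90),(3,255,255)),("green",(60,60,30),(92,255,255))):
        m=cv2.inRange(hsv,lo,hi)*roi
        k,l,s,cc=cv2.connectedComponentsWithStats(m)
        for i in range(1,k):
            if s[i,4]>=(4 if nm!="green" else 40):
                p=P[(l==i)&(P[...,2]>-.02)&(c["z_map"]>0)]
                if len(p): print(n,nm,cc[i].round(1),s[i,4],np.median(p,0).round(3),p.min(0).round(3),p.max(0).round(3))
E
python3 m.py
```

```text
scene blue [340.9 206.3] 61 [0.587 0.15  0.133] [0.574 0.136 0.116] [0.599 0.184 0.147]
scene blue [333.2 212. ] 40 [0.56  0.144 0.112] [0.544 0.131 0.093] [0.578 0.16  0.129]
scene orange [399. 197.] 5 [0.783 0.406 0.033] [0.775 0.404 0.022] [0.791 0.422 0.034]
scene orange [394.9 207.1] 11 [0.767 0.329 0.029] [0.766 0.32  0.026] [0.782 0.361 0.036]
scene orange [315.5 231. ] 14 [0.5   0.125 0.041] [0.494 0.121 0.03 ] [0.506 0.134 0.052]
scene yellow [378.5 242.4] 79 [0.729 0.137 0.008] [ 0.674 -0.025 -0.002] [0.753 0.158 0.101]
scene yellow [364.  245.5] 6 [0.674 0.102 0.011] [ 0.667 -0.006  0.009] [0.688 0.106 0.09 ]
scene yellow [282.9 294.3] 10 [ 0.451 -0.209  0.031] [ 0.447 -0.213  0.024] [ 0.455 -0.202  0.034]
scene yellow [315. 296.] 15 [ 0.55  -0.203  0.032] [ 0.546 -0.215  0.021] [ 0.555 -0.199  0.039]
scene red [397.6 199.4] 18 [0.777 0.388 0.031] [0.768 0.361 0.022] [0.791 0.422 0.036]
scene green [395.6 207. ] 2207 [0.771 0.34  0.021] [ 0.666  0.192 -0.008] [0.864 0.6   0.047]
scene green [324.9 234. ] 282 [0.534 0.142 0.007] [ 0.474  0.112 -0.005] [0.598 0.202 0.067]
si
[... 663 characters left out ...]
 12 [ 0.453 -0.201  0.034] [ 0.448 -0.206  0.031] [ 0.456 -0.196  0.039]
side yellow [303.4 335.1] 7 [ 0.501 -0.241  0.041] [ 0.498 -0.243  0.04 ] [ 0.507 -0.239  0.042]
side red [400.4 143.4] 115 [0.979 0.366 0.146] [0.973 0.322 0.134] [0.985 0.413 0.161]
side red [341.5 179.9] 105 [0.78  0.364 0.033] [0.767 0.323 0.028] [0.792 0.412 0.039]
side green [392.9 156.6] 1082 [0.966 0.381 0.09 ] [0.933 0.215 0.042] [0.997 0.527 0.158]
side green [347.2 183.3] 3685 [0.8   0.347 0.023] [0.657 0.197 0.001] [0.935 0.591 0.045]
side green [298.4 228.6] 52 [0.588 0.18  0.007] [0.556 0.145 0.002] [0.599 0.197 0.052]
side green [286.7 241. ] 154 [0.542 0.13  0.006] [0.474 0.117 0.001] [0.602 0.175 0.012]
```

View pics/side_crop.png

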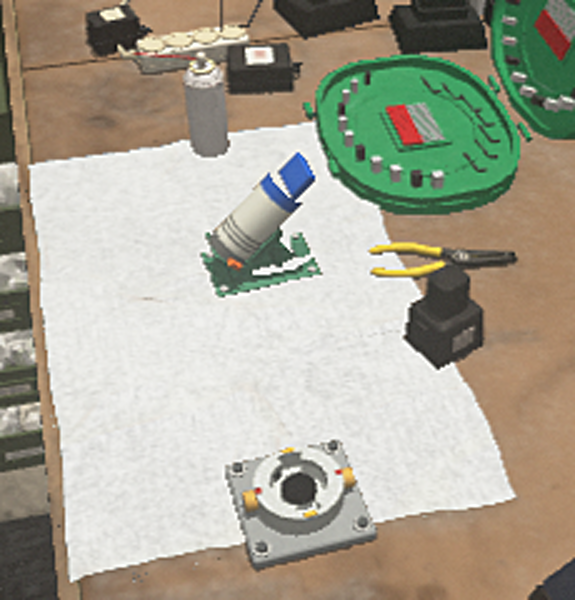

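View pics/scene_crop.png

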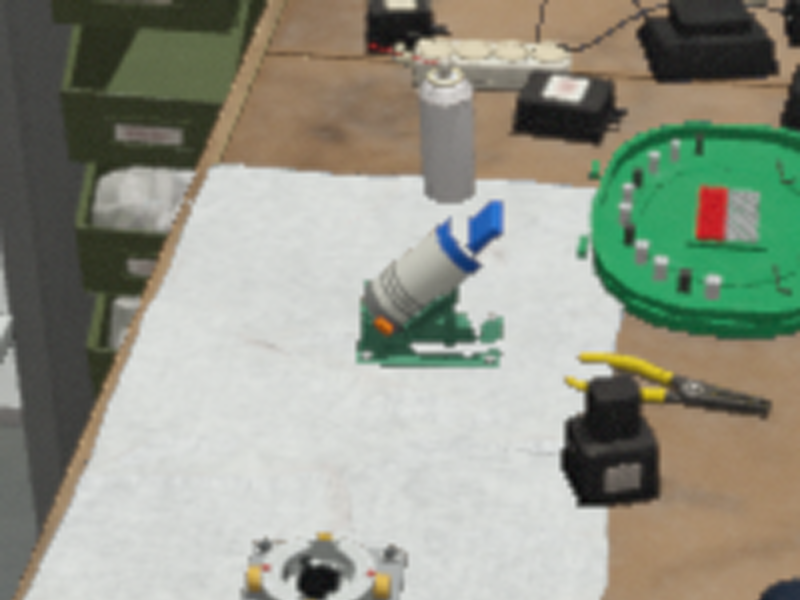

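The crops show the near lug pointing sideways (horizontal), the cradle and cartridge pointing along about +x, and the base slots along about ±y. Next I fit the cartridge's axis and check where the can stands.

```bash
cat > fit.py <<'E'
from h import *
from scipy.optimize import least_squares
Q=[];G=[];can=[]
for f in("s0.npz","d0.npz"):
    c=dict(np.load(f));P=pts(c);hsv=cv2.cvtColor(c["image"],cv2.COLOR_RGB2HSV);H,S,V=cv2.split(hsv)
    x,y,z=P[...,0],P[...,1],P[...,2]
    box=(x>.45)&(x<.64)&(y>.08)&(y<.23)
    t=(x-.53)*.707+(z-.08)*.707
    er=cv2.erode(((S<70)&box&(z>.05)).astype(np.uint8),np.ones((3,3)))>0
    Q.append(P[er]); g=P[cv2.inRange(hsv,(60,60,30),(92,255,255)).astype(bool)&box&(z<.012)&(z>-.004)];G.append(g)
    cn=P[(x>.4)&(x<.62)&(y>.24)&(y<.4)&(z>.04)&(z<.16)];print("can",len(cn),cn.min(0),cn.max(0),np.median(cn,0))
    r=cv2.minAreaRect((g[:,:2]*1000).astype(np.float32));print("plate",r)
    b=P[cv2.inRange(hsv,(100,120,60),(125,255,255)).astype(bool)&box];print("blue max z",b[b[:,2]>.14].mean(0) if (b[:,2]>.14).any() else 0)
for q in Q+[np.vstack(Q)]:
    def res(p):
        d=np.array([np.cos(p[2])*np.sin(p[3]),np.sin(p[2])*np.sin(p[3]),np.cos(p[3])]);o=np.array([.54,p[0],p[1]])
        return np.linalg.norm(np.cross(q-o,d),axis=1)-.0265
    s=least_squares(res,[.158,.09,0,.785],loss="soft_l1",f_scale=.002);print(len(q),s.x.round(4),np.abs(s.fun).mean())
E
python3 fit.py
```

```text
can 184 [0.49597237 0.37813518 0.04029005] [0.54232779 0.39992126 0.1557823 ] [0.5192685  0.39364816 0.0872679 ]
plate ((536.73779296875, 159.57745361328125), (123.77217102050781, 82.29801940917969), 2.893531084060669)
blue max z [0.59295652 0.15570861 0.14214915]
can 243 [0.49453073 0.38556166 0.04000757] [0.53968816 0.39993916 0.13656227] [0.51610459 0.39493313 0.08522326]
plate ((537.0065307617188, 157.4705810546875), (128.98231506347656, 80.57404327392578), 0.7757944464683533)
blue max z [0.5914986  0.16636677 0.14253938]
194 [ 0.1628  0.0803 -0.0073  0.8279] 0.0035093000301792262
368 [0.1649 0.0814 0.0864 0.7922] 0.002003020260158916
562 [0.1641 0.0809 0.0565 0.8025] 0.0025660937211729505
```

Call:
{"name": "step_arm", "arguments": {
  "delta_pos": [
    [0.8,1,0.1],
    [0.8,1,0.1],
    [0.8,1,0.1],
    [0.8,1,0.1],
    [0.8,1,0],
    [0.8,1,0],
    [0.8,1,0],
    [0.8,1,0],
    [0.8,1,0],
    [0.8,1,0],
    [0.8,1,0],
    [0.8,1,0]
  ],
  "turn": [-0.16,-0.16,-0.16,-0.16,-0.16,-0.16,-0.16,-0.16,-0.16,-0.16,-0.16,-0.16],
  "grip": 0
}}

```text
time: 1.3
ee_pos: [0.4023, -0.3025, 0.2324]
eef_rot: [1.0, 0.015, -0.0, -0.0]
ft_force: [1.6, 0.3, -0.1]
width: 0.0872
grip_force: 0.0
```

Call:
{"name": "step_arm", "arguments": {
  "delta_pos": [
    [0.3,1,0],
    [0.3,1,0],
    [0.3,1,0],
    [0.3,1,0],
    [0.3,1,0],
    [0.3,1,0],
    [0.3,1,0],
    [0.3,1,0],
    [0.3,1,0],
    [0.3,1,0],
    [0.3,1,0],
    [0.3,1,0]
  ],
  "turn": [0,0,0,0,0,0,0,0,0,0,0,0]
}}

```text
time: 2.5
ee_pos: [0.4918, -0.0027, 0.2324]
eef_rot: [1.0, 0.016, -0.0, 0.0]
ft_force: [0.1, -0.1, -0.5]
width: 0.0868
grip_force: 0.0
```

Call:
{"name": "step_arm", "arguments": {
  "delta_pos": [
    [0.4,0.9,0],
    [0.4,0.9,0],
    [0.4,0.9,0],
    [0.4,0.9,0],
    [0.4,0.9,0],
    [0.4,0.9,0],
    [0.4,0.9,0],
    [0.3,0.3,0],
    [0,0,0],
    [0,0,0]
  ],
  "turn": [0,0,0,0,0,0,0,0,0,0]
}}

```text
time: 3.5
ee_pos: [0.5692, 0.1602, 0.2322]
eef_rot: [1.0, 0.015, -0.0, 0.0]
ft_force: [0.2, 0.2, 0.3]
width: 0.0867
grip_force: 0.0
```

```bash
cat > w.py <<'E'
from h import *
import sys
c=camera("wrist");np.savez("w.npz",**c);save(sys.argv[1],c)
P=pts(c);hsv=cv2.cvtColor(c["image"],cv2.COLOR_RGB2HSV)
print(np.linalg.inv(c["view"])[:3].round(3))
m=cv2.inRange(hsv,(100,120,40),(125,255,255));k,l,s,cc=cv2.connectedComponentsWithStats(m)
for i in range(1,k):
    if s[i,4]>150:
        p=P[(l==i)&(c["z_map"]>0)]
        if len(p): print("blue",cc[i].round(0),s[i,4],np.percentile(p,[2,50,98],axis=0).round(4).tolist(),cv2.minAreaRect((p[:,:2]*1000).astype(np.float32)))
E
python3 w.py wrist1
```

```text
[[ 0.032  0.966  0.258  0.64 ]
 [-1.     0.03   0.009  0.163]
 [ 0.001 -0.259  0.966  0.393]]
blue [309. 213.] 2310 [[0.5713, 0.1459, 0.1215], [0.5891, 0.1684, 0.1365], [0.6008, 0.1914, 0.1417]] ((585.5047607421875, 168.7380828857422), (31.140687942504883, 48.172367095947266), 4.804286956787109)
blue [315. 258.] 362 [[0.5444, 0.1458, 0.117], [0.5507, 0.163, 0.1243], [0.5586, 0.1812, 0.1302]] ((550.7485961914062, 162.9676513671875), (13.95802116394043, 39.53718948364258), 9.987771034240723)
```

View pics/wrist1.png

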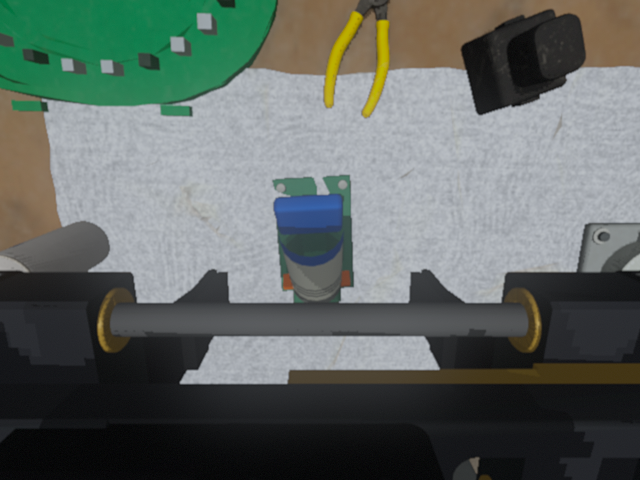

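The wrist view shows the wing around (309,213), both lugs level at about (288,283) and (345,280), and the cartridge centred between the open fingers.

Call:
{"name": "step_arm", "arguments": {
  "delta_pos": [
    [-0.1,0.24,-0.8],
    [0,0,-1],
    [0,0,-1],
    [0,0,-1],
    [0,0,-1],
    [0,0,-0.7],
    [0,0,-0.23],
    [0,0,0]
  ],
  "turn": [0.4,0,0,0,0,0,0,0]
}}

```text
time: 4.35
ee_pos: [0.5665, 0.1662, 0.0891]
eef_rot: [0.999, 0.039, -0.0, 0.0]
ft_force: [-0.0, 0.6, 0.2]
width: 0.0873
grip_force: 0.0
```

Call:
{"name": "step_arm", "arguments": {
  "delta_pos": [
    [0,0,0],
    [0,0,0],
    [0,0,0],
    [0,0,0],
    [0,0,0],
    [0,0,0],
    [0,0,0],
    [0,0,0]
  ],
  "turn": [0,0,0,0,0,0,0,0],
  "grip": 1,
  "newtons": 12
}}

```text
time: 5.15
ee_pos: [0.5671, 0.1668, 0.0895]
eef_rot: [0.999, 0.039, 0.0, 0.0]
ft_force: [-0.1, -3.2, 3.9]
width: 0.0522
grip_force: 12.0
```

Call:
{"name": "step_arm", "arguments": {
  "delta_pos": [
    [0,0,0.3],
    [0,0,0.6],
    [0,0,1],
    [0,0,1],
    [0,0,1],
    [0,0,0.6],
    [0,0,0]
  ],
  "turn": [0,0,0,0,0,0,0]
}}

```text
time: 5.85
ee_pos: [0.5676, 0.1681, 0.2044]
eef_rot: [0.999, 0.04, 0.002, -0.0]
ft_force: [-0.1, -0.4, -2.5]
width: 0.0527
grip_force: 12.0
```

```bash
python3 - <<'E'
from h import *
a=camera("side");save("side2",a)
cv2.imwrite("pics/side2c.png",cv2.resize(a["image"][120:300,200:400],None,fx=3,fy=3)[...,::-1])
E
```

```text
(no output)
```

View pics/side2c.png

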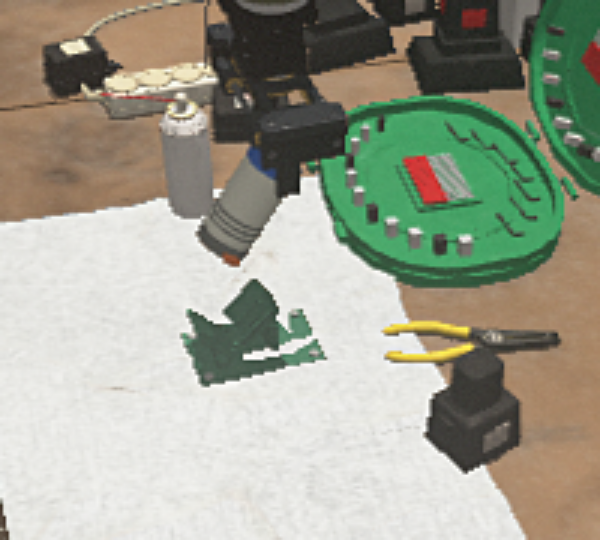

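The cartridge has left the cradle, still tilted (body near (240,205)), and the cradle is empty. I carry it to the free bench between cradle and base.

Call:
{"name": "step_arm", "arguments": {
  "delta_pos": [
    [0,-0.5,0],
    [-0.3,-1,0],
    [-0.3,-1,0],
    [-0.3,-1,0],
    [-0.3,-1,0],
    [-0.3,-1,0],
    [-0.3,-1,-0.6],
    [0,-0.5,-1],
    [0,0,-1],
    [0,0,-1],
    [0,0,-0.5],
    [0,0,0]
  ],
  "turn": [0,0,0,0,0,0,0,0,0,0,0,0]
}}

```text
time: 7.1
ee_pos: [0.52, -0.0083, 0.0971]
eef_rot: [0.999, 0.04, -0.002, -0.0]
ft_force: [-0.3, 0.7, -2.8]
width: 0.0526
grip_force: 12.0
```

Call:
{"name": "step_arm", "arguments": {
  "delta_pos": [
    [0,0,0],
    [0,0,0],
    [0,0,0],
    [0,0,0],
    [0,0,0],
    [0,0,0],
    [0,0,0]
  ],
  "turn": [0,0,0,0,0,0,0],
  "newtons": 4
}}

```text
time: 7.8
ee_pos: [0.5218, -0.0077, 0.0994]
eef_rot: [0.999, 0.04, -0.0, 0.0]
ft_force: [-0.7, -0.2, -3.1]
width: 0.0529
grip_force: 4.0
```

```bash
cat > ax.py <<'E'
from h import *
from scipy.optimize import least_squares
import sys
# cylinder body fit near given tcp
s=read_state();t=s["ee_pos"];Q=[];B=[]
for n in("scene","side"):
    c=camera(n);save(n+sys.argv[1],c);P=pts(c);H,S,V=cv2.split(cv2.cvtColor(c["image"],cv2.COLOR_RGB2HSV))
    x,y,z=np.moveaxis(P,-1,0);box=(abs(x-t[0])<.12)&(abs(y-t[1])<.06)&(z>.012)&(z<.09)&(V>60)
    m=cv2.erode(((S<70)&box).astype(np.uint8),np.ones((3,3)))>0;Q.append(P[m])
    o=P[box&(H>3)&(H<17)&(S>130)&(V>100)&(z>-.01)&(z<.06)]; print(n,"lug",len(o),np.median(o,0).round(4) if len(o) else 0)
for q in Q+[np.vstack(Q)]:
    f=lambda p:np.linalg.norm(np.cross(q-[p[0],p[1],.05],np.array([p[2],p[3],1])/np.sqrt(1+p[2]**2+p[3]**2)),axis=1)-.0265
    r=least_squares(f,[t[0],t[1],.1,0],loss="soft_l1",f_scale=.002);print(len(q),r.x.round(4),np.abs(r.fun).mean().round(4))
E
python3 ax.py 3
```

```text
scene lug 8 [ 0.5252 -0.0393  0.02  ]
side lug 15 [ 0.5258 -0.0412  0.0202]
201 [ 0.5202 -0.0082 -0.0323 -0.0582] 0.0027
269 [ 0.5206 -0.007  -0.0417 -0.0235] 0.0011
470 [ 0.5206 -0.0074 -0.0344 -0.0339] 0.0019
```

The cartridge swung upright at 4 N (tilt about 2–3°), with the foot about 17 mm above the bench. I set it down.

Call:
{"name": "step_arm", "arguments": {
  "delta_pos": [
    [0,0,-0.3],
    [0,0,-0.2],
    [0,0,-0.06],
    [0,0,-0.06],
    [0,0,-0.06],
    [0,0,0],
    [0,0,0]
  ],
  "turn": [0,0,0,0,0,0,0]
}}

```text
time: 8.6
ee_pos: [0.5226, -0.0076, 0.083]
eef_rot: [0.999, 0.04, 0.001, 0.0]
ft_force: [2.0, -0.5, 5.3]
width: 0.0528
grip_force: 4.0
```

Call:
{"name": "step_arm", "arguments": {
  "delta_pos": [
    [0,0,0],
    [0,0,0],
    [0,0,0],
    [0,0,0],
    [0,0,0]
  ],
  "turn": [0,0,0,0,0],
  "grip": 0
}}

```text
time: 9.1
ee_pos: [0.5216, -0.0077, 0.0822]
eef_rot: [0.999, 0.04, -0.0, -0.0]
ft_force: [0.4, 0.3, 0.2]
width: 0.0829
grip_force: 0.0
```

Call:
{"name": "step_arm", "arguments": {
  "delta_pos": [
    [0,0,0.4],
    [0,0,1],
    [0,0,1],
    [0,0,1],
    [0,0,1],
    [0,0,1],
    [0,0,0.4],
    [0,0,0]
  ],
  "turn": [0,0,0,0,0,0,0,0]
}}

```text
time: 9.9
ee_pos: [0.5224, -0.0076, 0.2287]
eef_rot: [0.999, 0.04, 0.001, 0.0]
ft_force: [0.9, 0.8, -1.2]
width: 0.0868
grip_force: 0.0
```

```bash
python3 ax.py 4; python3 w.py wrist4; cp pics/wrist4.png pics/w4.png
```

```text
scene lug 0 0
side lug 0 0
186 [ 0.521  -0.0088 -0.0194 -0.0308] 0.0028
289 [ 0.5221 -0.0071  0.0009 -0.011 ] 0.0013
475 [ 0.522  -0.0075 -0.0045 -0.0139] 0.002
[[ 0.08   0.963  0.258  0.592]
 [-0.997  0.077  0.022 -0.001]
 [ 0.001 -0.259  0.966  0.387]]
```

View pics/wrist4.png

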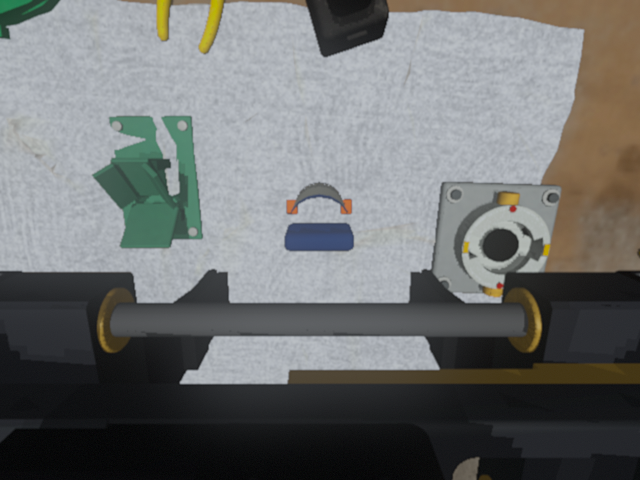

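The cartridge stands upright with the wing at (319,237) and the lugs at (292,207) and (346,207). The base is visible with yellow slots at (466,247) and (544,249) and red dots at (513,209) and (500,286).

```bash
cat > ray.py <<'E'
from h import *
c=dict(np.load("w.npz"));K=c["mtx"];T=np.linalg.inv(c["view"]);hsv=cv2.cvtColor(c["image"],cv2.COLOR_RGB2HSV)
def ray(uv,h):
    u,v=np.asarray(uv,float).reshape(-1,2).T
    d=np.stack([(u-K[0,2])/K[0,0],-(v-K[1,2])/K[1,1],-np.ones_like(u)],-1)@T[:3,:3].T
    return T[:3,3]+d*((h-T[2,3])/d[:,2])[:,None]
def comps(lo,hi,box,n=8):
    m=cv2.inRange(hsv,lo,hi);r=np.zeros_like(m);x,y,w,h=box;r[y:y+h,x:x+w]=m[y:y+h,x:x+w]
    k,l,s,cc=cv2.connectedComponentsWithStats(r)
    return [(cc[i],s[i],l==i) for i in range(1,k) if s[i,4]>=n]
if __name__=="__main__":
    for c_,s,m in comps((105,100,30),(125,255,255),(260,170,120,100),100):
        v,u=np.nonzero(m);q=ray(np.c_[u,v],.146)[:,:2]*1000;print("wing",c_,s,cv2.minAreaRect(q.astype(np.float32)))
    for c_,s,m in comps((3,120,80),(17,255,255),(270,180,100,45)): print("lug",c_.round(1),s[4],ray(c_,.006).round(4))
    for nm,lo,hi in(("yel",(20,120,100),(34,255,255)),("red",(0,150,80),(4,255,255)),("red2",(174,150,80),(180,255,255))):
        for c_,s,m in comps(lo,hi,(430,180,140,125)): print(nm,c_.round(1),s[4],ray(c_,.038).round(4))
    a,s,m=max(comps((0,0,120),(180,60,255),(455,195,100,90),100),key=lambda t:t[1][4]);print(s)
E
python3 ray.py
```

```text
wing [317.45945946 226.28108108] [289 224  54   8 185] ((533.5984497070312, -3.8255233764648438), (4.933273792266846, 36.28305435180664), 4.588412761688232)
wing [319.3363472  241.05334539] [ 286  233   67   17 1106] ((524.1856689453125, -7.010211944580078), (11.503994941711426, 45.83405303955078), 4.587109565734863)
lug [289.8 205.4] 72 [[0.5215 0.0238 0.006 ]]
lug [346.3 206.4] 98 [[ 0.5253 -0.0364  0.006 ]]
lug [294.5 210.6] 22 [[0.5164 0.0184 0.006 ]]
yel [508.7 198.4] 214 [[ 0.5514 -0.1898  0.038 ]]
yel [465.5 246.9] 47 [[ 0.4994 -0.157   0.038 ]]
yel [546.2 249.7] 69 [[ 0.503  -0.2388  0.038 ]]
yel [493.6 291.8] 120 [[ 0.4536 -0.1952  0.038 ]]
yel [531.  299.1] 56 [[ 0.4485 -0.236   0.038 ]]
red [512.6 208.3] 21 [[ 0.5421 -0.1957  0.038 ]]
red [499.4 285.3] 20 [[ 0.4612 -0.1997  0.038 ]]
[ 455  195  100   90 4221]
```

Call:
{"name": "step_arm", "arguments": {
  "delta_pos": [
    [0,0,0],
    [0,0,0],
    [0,0,0],
    [0,0,0],
    [0,0,0],
    [0,0,0],
    [0,0,0],
    [0,0,0],
    [0,0,0],
    [0,0,0],
    [0,0,0],
    [0,0,0]
  ],
  "turn": [0.9,1,1,1,1,1,1,1,1,1,1,1]
}}

```text
time: 11.25
ee_pos: [0.5211, -0.0077, 0.226]
eef_rot: [0.727, 0.686, -0.001, -0.001]
ft_force: [0.4, 0.0, 0.4]
width: 0.0868
grip_force: 0.0
```

Call:
{"name": "step_arm", "arguments": {
  "delta_pos": [
    [0,0,0],
    [0,0,0],
    [0,0,-0.6],
    [0,0,-1],
    [0,0,-1],
    [0,0,-1],
    [0,0,-0.6],
    [0,0,-0.3],
    [0,0,0]
  ],
  "turn": [1,0.2,0,0,0,0,0,0,0]
}}

```text
time: 12.15
ee_pos: [0.5213, -0.0076, 0.1139]
eef_rot: [0.678, 0.735, -0.0, -0.001]
ft_force: [0.1, -0.1, 0.3]
width: 0.0871
grip_force: 0.0
```

```bash
python3 -c "
from h import *
s=read_state();print(s['joint_positions'].round(3),s['ee_pos'],s['ft_force'])"
```

```text
[ 0.636  0.297 -0.806  1.83   0.237  1.115 -0.175] [ 0.52130504 -0.00759828  0.11394604] [ 0.08254214 -0.09217033  0.34414905]
```

Call:
{"name": "step_arm", "arguments": {
  "delta_pos": [
    [0,0,0],
    [0,0,0],
    [0,0,0],
    [0,0,0],
    [0,0,0],
    [0,0,0],
    [0,0,0],
    [0,0,0]
  ],
  "turn": [0,0,0,0,0,0,0,0],
  "grip": 1,
  "newtons": 45
}}

```text
time: 12.95
ee_pos: [0.5218, -0.0077, 0.1148]
eef_rot: [0.678, 0.735, 0.0, -0.0]
ft_force: [0.9, -0.3, -0.1]
width: 0.0311
grip_force: 0.0
```

Call:
{"name": "step_arm", "arguments": {
  "delta_pos": [
    [0,0,0],
    [0,0,0],
    [0,0,0],
    [0,0,0],
    [0,0,0],
    [0,0,0]
  ],
  "turn": [0,0,0,0,0,0]
}}

```text
time: 13.55
ee_pos: [0.5218, -0.0077, 0.1148]
eef_rot: [0.678, 0.735, 0.0, -0.0]
ft_force: [0.1, -1.2, -2.0]
width: 0.0138
grip_force: 45.0
```

Call:
{"name": "step_arm", "arguments": {
  "delta_pos": [
    [0,0,0.5],
    [0,0,1],
    [0,0,1],
    [-0.1,-0.6,0.2],
    [-0.1,-1,0],
    [-0.1,-1,0],
    [-0.1,-1,0],
    [-0.1,-1,0],
    [-0.1,-1,0],
    [-0.1,-1,0],
    [-0.1,-0.7,0],
    [-0.1,-0.3,0]
  ],
  "turn": [0,0,0,0,0,0,-0.1,-0.1,-0.1,0,0,0]
}}

```text
time: 14.75
ee_pos: [0.4987, -0.1996, 0.1827]
eef_rot: [0.692, 0.722, -0.0, 0.0]
ft_force: [0.7, 0.0, -3.0]
width: 0.0137
grip_force: 45.0
```

Call:
{"name": "step_arm", "arguments": {
  "delta_pos": [
    [0,0,0],
    [0,0,0],
    [0,0,0]
  ],
  "turn": [0,0,0]
}}

```text
time: 15.05
ee_pos: [0.4996, -0.1963, 0.1825]
eef_rot: [0.69, 0.723, 0.0, -0.0]
ft_force: [0.5, -0.2, -3.3]
width: 0.0137
grip_force: 45.0
```

```bash
cat > chk.py <<'E'
from h import *
import sys
from scipy.optimize import least_squares
s=read_state();t=s["ee_pos"];print(t,s["eef_rot"]);zf=t[2]-.1148
for n in("scene","side"):
    c=camera(n);save(n+sys.argv[1],c);K=c["mtx"];T=np.linalg.inv(c["view"]);P=pts(c);hsv=cv2.cvtColor(c["image"],cv2.COLOR_RGB2HSV)
    def ray(u,v,h):
        d=T[:3,:3]@[(u-K[0,2])/K[0,0],-(v-K[1,2])/K[1,1],-1];return T[:3,3]+d*(h-T[2,3])/d[2]
    near=((abs(P[...,0]-t[0])<.075)&(abs(P[...,1]-t[1])<.075)).astype(np.uint8)
    for nm,lo,hi in(("orange",(3,120,80),(17,255,255)),("yel",(19,120,100),(34,255,255)),("red",(0,140,80),(3,255,255))):
        k,l,st,cc=cv2.connectedComponentsWithStats(cv2.inRange(hsv,lo,hi)*near)
        for i in range(1,k):
            if st[i,4]>=3: print(n,nm,cc[i].round(1),st[i,4],"pt",np.median(P[l==i],0).round(4),"ray.038",ray(*cc[i],.038).round(4))
    H,S,V=cv2.split(hsv);z=P[...,2]
    m=cv2.erode(((S<70)&(V>60)&(z>zf+.015)&(z<zf+.09)&(near>0)).astype(np.uint8),np.ones((3,3)))>0;q=P[m]
    f=lambda p:np.linalg.norm(np.cross(q-[p[0],p[1],zf],np.array([p[2],p[3],1])/np.sqrt(1+p[2]**2+p[3]**2)),axis=1)-.0265
    r=least_squares(f,[t[0],t[1],0,0],loss="soft_l1",f_scale=.002);print(n,"foot xy,tilt",len(q),r.x.round(4))
    u=c["image"][250:370,240:360];cv2.imwrite(f"pics/{n}{sys.argv[1]}c.png",cv2.resize(u,None,fx=3.3,fy=3.3,interpolation=cv2.INTER_CUBIC)[...,::-1])
a=[cv2.imread(f"pics/{n}{sys.argv[1]}c.png") for n in("scene","side")];cv2.imwrite(f"pics/both{sys.argv[1]}.png",np.hstack(a))
E
python3 chk.py 5
```

```text
[ 0.49961334 -0.19631572  0.1825368 ] [ 6.90493853e-01  7.23338224e-01  2.29436385e-04 -3.51996978e-06]
scene orange [297.3 289.8] 18 pt [ 0.4999 -0.2286  0.0712] ray.038 [ 0.4927 -0.1905  0.038 ]
scene yel [308.  223.6] 8 pt [ 0.5294 -0.1767  0.279 ] ray.038 [0.4661 0.1711 0.038 ]
scene yel [288.7 231.3] 9 pt [ 0.4822 -0.2238  0.2783] ray.038 [0.4065 0.1145 0.038 ]
scene yel [295.5 231. ] 4 pt [ 0.501  -0.2207  0.281 ] ray.038 [0.43   0.1197 0.038 ]
scene yel [301. 232.] 3 pt [ 0.5166 -0.2187  0.2776] ray.038 [0.4502 0.1162 0.038 ]
scene yel [283.1 294.5] 16 pt [ 0.4517 -0.2092  0.0307] ray.038 [ 0.4538 -0.2176  0.038 ]
scene yel [315. 296.] 15 pt [ 0.55   -0.2051  0.0335] ray.038 [ 0.5513 -0.2115  0.038 ]
scene yel [297. 301.] 3 pt [ 0.5024 -0.2414  0.0386] ray.038 [ 0.5011 -0.2411  0.038 ]
scene foot xy,tilt 244 [ 0.5009 -0.1962 -0.0317 -0.0152]
side orange [301.7 322.2] 28 pt [ 0.5015 -0.2286  0.074 ] ray.038 [ 0.5075 -0.2001  0.038 ]
side yel [309.7 239.3] 3 pt [ 0.5338 -0.1753  0.2824] ray.038 [0.5995 0.0898 0.038 ]
side yel [319.3 323. ] 3 pt [ 0.5497 -0.206   0.0292] ray.038 [ 0.5486 -0.2129  0.038 ]
side yel [278.5 329.8] 4 pt [ 0.4487 -0.2053  0.0334] ray.038 [ 0.4483 -0.2088  0.038 ]
side foot xy,tilt 329 [ 0.4998 -0.1953 -0.0011 -0.0101]
```

View pics/both5.png

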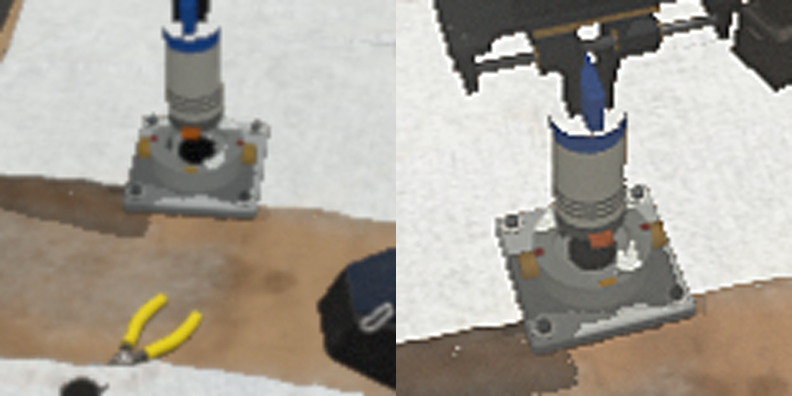

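Both views show the cartridge hanging upright over the mouth, its near lug just above the near slot mark. I nudge it slightly and come down just over the rim.

Call:
{"name": "step_arm", "arguments": {
  "delta_pos": [
    [0.04,-0.1,-0.4],
    [0,0,-0.4],
    [0,0,-0.2],
    [0,0,0],
    [0,0,0]
  ],
  "turn": [0,0,0,0,0]
}}

```text
time: 15.65
ee_pos: [0.5003, -0.2001, 0.1572]
eef_rot: [0.691, 0.723, 0.0, -0.0]
ft_force: [0.6, -0.1, -1.8]
width: 0.0137
grip_force: 45.0
```

```bash
python3 chk.py 6 | grep -v "0.2[78]"
```

```text
scene orange [297.5 297.1] 19 pt [ 0.5008 -0.2343  0.0471] ray.038 [ 0.4995 -0.2235  0.038 ]
scene yel [309.4 231.6] 10 pt [ 0.534  -0.1802  0.2536] ray.038 [0.4791 0.1226 0.038 ]
scene yel [288.1 239.4] 15 pt [ 0.4804 -0.2278  0.2552] ray.038 [0.4137 0.0665 0.038 ]
scene yel [283.1 294.5] 16 pt [ 0.4514 -0.2093  0.0316] ray.038 [ 0.4538 -0.2176  0.038 ]
scene yel [315.1 296.4] 17 pt [ 0.5504 -0.2051  0.0324] ray.038 [ 0.5517 -0.2131  0.038 ]
scene yel [297. 301.] 3 pt [ 0.5008 -0.2403  0.0369] ray.038 [ 0.5011 -0.2411  0.038 ]
scene foot xy,tilt 191 [ 0.5012 -0.1987 -0.0152 -0.0338]
side orange [319. 323.] 3 pt [ 0.5496 -0.2063  0.0295] ray.038 [ 0.5478 -0.2127  0.038 ]
side orange [302.4 330. ] 28 pt [ 0.5022 -0.2325  0.0485] ray.038 [ 0.5037 -0.2236  0.038 ]
side yel [311. 249.] 3 pt [ 0.5348 -0.1803  0.2568] ray.038 [0.5933 0.0488 0.038 ]
side yel [318.5 319.5] 6 pt [ 0.5494 -0.2006  0.0352] ray.038 [ 0.5494 -0.202   0.038 ]
side yel [279.6 330.8] 5 pt [ 0.4521 -0.2088  0.0344] ray.038 [ 0.4503 -0.2125  0.038 ]
side foot xy,tilt 329 [ 0.501  -0.1994 -0.0036 -0.0036]
```

View pics/both6.png

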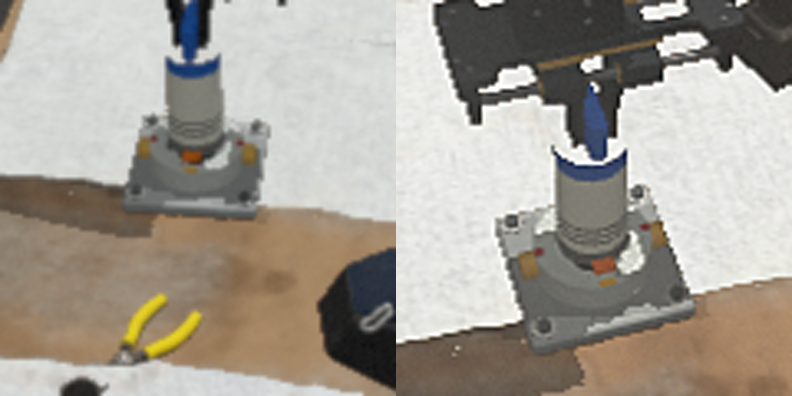

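The lug sits directly over the slot mark in both views. I lower it gently and watch the force.

Call:
{"name": "step_arm", "arguments": {
  "delta_pos": [
    [0,0,-0.12],
    [0,0,-0.12],
    [0,0,-0.08],
    [0,0,0]
  ],
  "turn": [0,0,0,0]
}}

```text
time: 16.15
ee_pos: [0.5001, -0.2002, 0.1489]
eef_rot: [0.691, 0.723, -0.0, -0.0]
ft_force: [-0.2, -0.9, -3.8]
width: 0.0137
grip_force: 45.0
```

Call:
{"name": "step_arm", "arguments": {
  "delta_pos": [
    [0,0,-0.12],
    [0,0,-0.12],
    [0,0,-0.12],
    [0,0,0]
  ],
  "turn": [0,0,0,0]
}}

```text
time: 16.55
ee_pos: [0.5006, -0.2003, 0.1405]
eef_rot: [0.691, 0.723, 0.0, 0.0]
ft_force: [-1.4, -0.1, 4.2]
width: 0.0136
grip_force: 45.0
```

Call:
{"name": "step_arm", "arguments": {
  "delta_pos": [
    [0,0,-0.12],
    [0,0,-0.12],
    [0,0,0],
    [0,0,0]
  ],
  "turn": [0,0,0,0]
}}

```text
time: 16.95
ee_pos: [0.5006, -0.2003, 0.1347]
eef_rot: [0.691, 0.723, 0.0, 0.0]
ft_force: [-1.3, 0.6, 5.4]
width: 0.0136
grip_force: 45.0
```

Call:
{"name": "step_arm", "arguments": {
  "delta_pos": [
    [0,0,-0.06],
    [0,0,0],
    [0,0,0],
    [0,0,0],
    [0,0,0],
    [0,0,0],
    [0,0,0],
    [0,0,0],
    [0,0,0]
  ],
  "turn": [0,-0.4,-0.6,-0.6,-0.6,-0.6,-0.6,-0.6,0]
}}

```text
time: 17.85
ee_pos: [0.5011, -0.2002, 0.1335]
eef_rot: [0.844, 0.537, 0.001, 0.001]
ft_force: [1.0, 0.9, 6.2]
width: 0.0137
grip_force: 45.0
```

```bash
python3 -c "
from h import *
s=read_state();q=s['eef_rot'];print(s['joint_positions'].round(3),s['ee_pos'],s['ft_force'],s['torque'],2*np.arctan2(q[1],q[0]))"; python3 chk.py 7|grep -E "foot|orange"
```

```text
[ 0.838  0.274 -0.622  1.775  0.174  1.146 -0.275] [ 0.50108496 -0.20024665  0.13350711] [0.99245095 0.91043985 6.19473962] [ 0.08556081  0.01113454 -0.06020117] 1.1329574418811705
scene foot xy,tilt 287 [ 0.4973 -0.2026  0.0603  0.0259]
side foot xy,tilt 530 [ 0.4989 -0.2019  0.0378  0.0377]
```

Call:
{"name": "step_arm", "arguments": {
  "delta_pos": [
    [0,0,0],
    [0,0,0],
    [0,0,0],
    [0,0,0],
    [0,0,0],
    [0,0,0],
    [0,0,0],
    [0,0,0],
    [0,0,0],
    [0,0,0],
    [0,0,0],
    [0,0,0]
  ],
  "turn": [-0.8,-0.8,-0.8,-0.8,-0.8,-0.8,-0.8,-0.8,-0.8,-0.8,-0.8,0]
}}

```text
time: 19.15
ee_pos: [0.5011, -0.1998, 0.1334]
eef_rot: [0.999, 0.038, 0.001, 0.0]
ft_force: [-0.0, 0.4, 6.7]
width: 0.0135
grip_force: 45.0
```

Call:
{"name": "step_arm", "arguments": {
  "delta_pos": [
    [0,0,0],
    [0,0,0],
    [0,0,0],
    [0,0,0],
    [0,0,0],
    [0,0,0]
  ],
  "turn": [-0.2,-0.2,-0.2,-0.1,0,0]
}}

```text
time: 19.75
ee_pos: [0.5013, -0.1993, 0.1335]
eef_rot: [1.0, -0.001, 0.001, -0.0]
ft_force: [-0.1, 2.2, 6.3]
width: 0.0141
grip_force: 45.7
```

```bash
cat > st.py <<'E'
from h import *
s=read_state();q=s['eef_rot'];print(s['joint_positions'].round(3),s['ee_pos'],s['ft_force'],s['torque'],2*np.arctan2(q[1],q[0]))
E
python3 st.py
```

```text
[ 0.714  0.251 -0.477  1.781  0.125  1.138 -1.376] [ 0.50125816 -0.19930841  0.13345042] [-0.11537373  2.15506291  6.27085713] [ 0.73294101 -0.07864658  0.81076305] -0.002286810463837591
```

The moment about z rose to 0.8 N m at about 92.8° of turn, so it is at the stop. I ease up to the lip and release.

Call:
{"name": "step_arm", "arguments": {
  "delta_pos": [
    [0,0,0.08],
    [0,0,0.08],
    [0,0,0]
  ],
  "turn": [0,0,0]
}}

```text
time: 20.05
ee_pos: [0.5004, -0.1995, 0.1366]
eef_rot: [1.0, -0.002, -0.0, -0.0]
ft_force: [1.6, 3.2, -3.5]
width: 0.0135
grip_force: 45.7
```

Call:
{"name": "step_arm", "arguments": {
  "delta_pos": [
    [0,0,0],
    [0,0,0],
    [0,0,0],
    [0,0,0],
    [0,0,0],
    [0,0,0],
    [0,0,0]
  ],
  "turn": [0,0,0,0,0,0,0],
  "grip": 0
}}

```text
time: 20.75
ee_pos: [0.5003, -0.2003, 0.1369]
eef_rot: [1.0, -0.002, 0.0, 0.0]
ft_force: [-0.5, 0.3, 0.2]
width: 0.0619
grip_force: 0.0
```

Call:
{"name": "step_arm", "arguments": {
  "delta_pos": [
    [0,0,0.4],
    [0,0,1],
    [0,0,1],
    [0,0,1],
    [0,0,1],
    [0,0,1],
    [0,0,0],
    [0,0,0]
  ],
  "turn": [0,0,0,0,0,0,0,0]
}}

```text
time: 21.55
ee_pos: [0.5005, -0.2002, 0.2726]
eef_rot: [1.0, -0.002, 0.001, 0.0]
ft_force: [0.2, -1.0, -0.7]
width: 0.0873
grip_force: 0.0
```

```bash
python3 st.py; python3 w.py wrist8; python3 - <<'E'
from ray import *
for c_,s,m in comps((105,100,30),(125,255,255),(200,100,240,200),60):
    v,u=np.nonzero(m);q=ray(np.c_[u,v],.169)[:,:2]*1000;print("wing",c_,s,cv2.minAreaRect(q.astype(np.float32)))
for nm,lo,hi in(("yel",(20,120,100),(34,255,255)),("red",(0,150,80),(4,255,255))):
    for c_,s,m in comps(lo,hi,(180,80,280,230)): print(nm,c_.round(1),s[4],ray(c_,.038).round(4))
b=camera("side");im=b["image"][230:350,220:380]
out=np.hstack([cv2.resize(im,(400,300)),cv2.resize(c["image"],(400,300))]);cv2.imwrite("pics/fin.png",out[...,::-1])
E
```

```text
[ 0.728  0.151 -0.481  1.592  0.071  1.415 -1.334] [ 0.50049769 -0.20023659  0.27257576] [ 0.15751255 -0.96668403 -0.65326173] [ 0.0650123   0.05389008 -0.02759053] -0.0045707827089251874
[[-0.004  0.966  0.257  0.571]
 [-1.    -0.004  0.    -0.199]
 [ 0.001 -0.257  0.966  0.434]]
blue [317. 230.] 982 [[0.481, -0.2039, 0.1637], [0.5054, -0.1982, 0.1674], [0.526, -0.1915, 0.1689]] ((502.92218017578125, -197.6215057373047), (47.144683837890625, 12.986184120178223), 1.5688610076904297)
wing [316.55855019 228.67843866] [ 306  196   20   67 1076] ((505.6226806640625, -197.7595672607422), (51.2134895324707, 13.417227745056152), 2.982525110244751)
yel [315.  159.3] 137 [[ 0.551  -0.1959  0.038 ]]
yel [354.  203.6] 49 [[ 0.503  -0.2386  0.038 ]]
yel [458.7 201. ] 10 [[ 0.5054 -0.3539  0.038 ]]
yel [280.4 206.5] 30 [[ 0.5    -0.1574  0.038 ]]
red [315.3 168.3] 10 [[ 0.5415 -0.1961  0.038 ]]
```

View pics/fin.png

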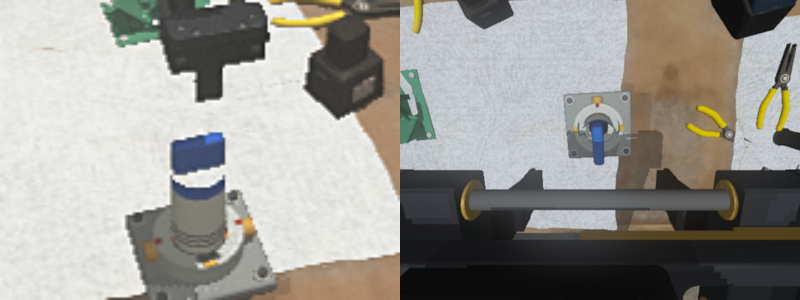

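The side view shows the cartridge upright and seated, with the wing along the red-dot line. The final angle measures within about 2° of the stop, so I take the wing once more and confirm it firmly.

Call:
{"name": "step_arm", "arguments": {
  "delta_pos": [
    [0,0,-0.6],
    [0,0,-1],
    [0,0,-1],
    [0,0,-1],
    [0,0,-1],
    [0,0,-0.5],
    [0,0,-0.3],
    [0,0,0]
  ],
  "turn": [0.15,0,0,0,0,0,0,0]
}}

```text
time: 22.45
ee_pos: [0.4998, -0.2, 0.1359]
eef_rot: [1.0, 0.007, -0.001, -0.0]
ft_force: [0.3, -0.0, -0.7]
width: 0.087
grip_force: 0.0
```

Call:
{"name": "step_arm", "arguments": {
  "delta_pos": [
    [0,0,0],
    [0,0,0],
    [0,0,0],
    [0,0,0],
    [0,0,0],
    [0,0,0],
    [0,0,0],
    [0,0,0],
    [0,0,0],
    [0,0,0],
    [0,0,0],
    [0,0,0]
  ],
  "turn": [0,0,0,0,0,0,0,0,0,0,0,0],
  "grip": 1,
  "newtons": 50
}}

```text
time: 23.65
ee_pos: [0.5003, -0.1997, 0.1368]
eef_rot: [1.0, 0.007, -0.0, -0.0]
ft_force: [-1.7, 3.0, 0.7]
width: 0.0137
grip_force: 49.7
```

Call:
{"name": "step_arm", "arguments": {
  "delta_pos": [
    [0,0,-0.08],
    [0,0,-0.06],
    [0,0,0]
  ],
  "turn": [0,0,0]
}}

```text
time: 23.95
ee_pos: [0.501, -0.2, 0.1344]
eef_rot: [1.0, 0.007, 0.001, 0.0]
ft_force: [-1.4, 2.6, 8.5]
width: 0.0139
grip_force: 49.7
```

```bash
python3 st.py
```

```text
[ 0.716  0.25  -0.479  1.78   0.126  1.14  -1.359] [ 0.50099479 -0.1999574   0.13439067] [-1.38616764  2.62377338  8.51786318] [0.86044649 0.5675908  0.38113417] 0.013990872487720647
```

Call:
{"name": "step_arm", "arguments": {
  "delta_pos": [
    [0,0,0],
    [0,0,0],
    [0,0,0],
    [0,0,0]
  ],
  "turn": [-0.1,-0.1,-0.1,0]
}}

```text
time: 24.35
ee_pos: [0.501, -0.2, 0.1344]
eef_rot: [1.0, -0.011, 0.001, 0.0]
ft_force: [-1.3, 1.4, 8.5]
width: 0.014
grip_force: 50.4
```

```bash
python3 st.py
```

```text
[ 0.712  0.249 -0.474  1.78   0.125  1.14  -1.394] [ 0.5009901  -0.20004544  0.13437954] [-1.27990028  1.37919213  8.50292147] [0.66680284 0.51893651 0.82907012] -0.021702628856357053
```

The moment climbs straight to 0.83 N m again and the wing then slips in the pads, so the cartridge is hard against the stop. I release and retreat.

Call:
{"name": "step_arm", "arguments": {
  "delta_pos": [
    [0,0,0.08],
    [0,0,0.05],
    [0,0,0]
  ],
  "turn": [0,0,0]
}}

```text
time: 24.65
ee_pos: [0.5, -0.1998, 0.136]
eef_rot: [1.0, -0.011, -0.0, -0.0]
ft_force: [-0.4, 2.7, -4.6]
width: 0.014
grip_force: 50.4
```

Call:
{"name": "step_arm", "arguments": {
  "delta_pos": [
    [0,0,0],
    [0,0,0],
    [0,0,0],
    [0,0,0],
    [0,0,0],
    [0,0,0],
    [0,0,0],
    [0,0,0]
  ],
  "turn": [0,0,0,0,0,0,0,0],
  "grip": 0
}}

```text
time: 25.45
ee_pos: [0.5003, -0.2002, 0.1366]
eef_rot: [1.0, -0.011, 0.0, 0.0]
ft_force: [-0.3, -0.7, 0.3]
width: 0.07
grip_force: 0.0
```

Call:
{"name": "step_arm", "arguments": {
  "delta_pos": [
    [0,0,0.4],
    [0,0,1],
    [0,0,1],
    [0,0,1],
    [0,0,1],
    [0,0,1],
    [0,0,0],
    [0,0,0]
  ],
  "turn": [0,0,0,0,0,0,0,0]
}}

```text
time: 26.25
ee_pos: [0.5005, -0.2002, 0.2723]
eef_rot: [1.0, -0.011, 0.001, 0.0]
ft_force: [0.4, -0.3, -0.8]
width: 0.0873
grip_force: 0.0
```

```bash
python3 st.py; python3 w.py wrist9; python3 - <<'E'
from h import *
for n in("scene","side"):
    c=camera(n);P=pts(c);hsv=cv2.cvtColor(c["image"],cv2.COLOR_RGB2HSV)
    p=P[cv2.inRange(hsv,(100,120,40),(125,255,255)).astype(bool)&(abs(P[...,0]-.5)<.06)&(abs(P[...,1]+.2)<.06)]
    print(n,p.min(0),p.max(0))
E
```

```text
[ 0.726  0.151 -0.478  1.592  0.071  1.414 -1.352] [ 0.500495   -0.20020789  0.27231276] [ 0.39719563 -0.26130062 -0.82028211] [0.0119628  0.04287428 0.05550632] -0.022479528790616824
[[-0.022  0.966  0.257  0.571]
 [-1.    -0.021 -0.004 -0.201]
 [ 0.001 -0.257  0.966  0.433]]
blue [317. 230.] 985 [[0.4807, -0.204, 0.1635], [0.5056, -0.198, 0.1674], [0.526, -0.1916, 0.1691]] ((503.0921630859375, -198.50514221191406), (46.93353271484375, 13.31283950805664), 4.902807712554932)
scene [ 0.47997729 -0.23091445  0.11217258] [ 0.5252087  -0.19567512  0.17333656]
side [ 0.47645364 -0.22792181  0.12162236] [ 0.52533407 -0.19143169  0.17345829]
```

```bash
python3 -c "
from bench import *
print(close_job())"
```

```text
the job is handed in; nothing more can be done
None
```

The cartridge is in the base, upright, turned clockwise to the stop, released and standing at its locked height, and the job was handed in at about 26 s; the stop was judged from the turning moment (about 0.8 N m on both tries), because the camera angle was only good to a few degrees.

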